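# Find the rotor key that fits the centrifuge's rotor nut

### The job

Lift the loose lid off the rotor in the open centrifuge by its knob and lay it right way up, flat and about central on the black rubber mat. Then find which of the two T-handled socket keys in the rack fits the hex nut of the rotor in the centrifuge: the right one slides down over the nut to the hub and grips it with hardly any play, the small key will not go over a nut that is too big for it and the large one hangs loose on a nut that is too small; a key that is not the one goes back upright into the hole it came from. Finish while holding: keep the fitting key upright, fully home on the nut, in the closed gripper, and leave everything else on the bench where it is.

Things in the scene. Friction and masses are not known exactly. Their poses are not given: they have to be found in the camera images.
- centrifuge: microcentrifuge, white over black, fixed, 230 x 240 mm, deck 100 mm above the bench, open round bowl 160 mm wide. Origin: on the bench under the axis of bowl and rotor. Local -x: front panel (towards the robot's left); +x: hinge side, where its lid stands open, leaning outwards, from 110 mm behind the axis, up to 300 mm high.
- rotor_a: aluminium rotor with 12 bores, 120 mm wide, 52 high, fixed, not turning; either in the centrifuge or spare on the stand at the left. Origin: underside on the axis, 46 mm above the bench. Flat hub face 26 mm above it, in a hollow 68 mm wide at the hub, 102 at the rim. On the hub a hex nut 13 mm tall, 2.5 mm chamfer, two flats facing local +y and -y, stud 2.5 mm higher. Which key fits is not known.
- rotor_b: rotor with 18 smaller bores, otherwise as rotor_a (same origin, hub and nut height, nut flats facing local +y and -y), but its nut has another size. It is in the other of the two places: in the centrifuge when rotor_a is on the stand. The rotor in the centrifuge is the one whose x, y agree with the centrifuge's.
- rotor_lid: round grey lid lying loose on the rotor in the centrifuge, 116 mm wide, 90 to 170 g. Origin: centre of its underside, 92 mm above the bench at the start, 2 mm when on the mat. Spigot below 92 mm wide, 6 mm high, with play in the rotor's rim; disc from 6 to 10 mm above the origin; black round knob in the centre, 26 mm wide, from 10 to 36 mm.
- mat: black rubber mat lying empty on the bench, 140 x 140 x 2 mm, fixed. Origin: centre of its underside.
- key_rack: white plastic block, 70 x 240 x 24 mm (long along its y), fixed. Origin: centre of its underside. Three round holes in its top, 16 mm deep, in a row along y: wide ones (34 mm) at y = +78 and -78 mm, each with one of the socket keys standing in it, either way round; a narrow one (11 mm) in the middle for the hex key.
- key_small: smaller T-handled steel socket key, 99 mm tall, upright in a wide rack hole, 90 to 180 g. Origin: centre of the socket mouth at its foot (8 mm above the bench), z up. Cross bar along local x, 70 long, 12 wide, 14 tall, middle 92 mm up; shank 10 mm (collar 16). Socket head 24 mm over outer flats, 37 tall; hex 18 mm deep, flats facing local +y and -y, 1 mm play a side on its nut.
- key_large: larger T-handled steel socket key, in the other wide hole, in all as key_small (origin, height, cross bar, shank, hex depth and direction of the flats, play, mass) but with a wider socket head: 28 mm over the outer flats. Either key turns freely in its hole; its hexagon repeats every 60 degrees.
- hex_key: T-handled hex key with a thin 9 mm dark shank without a socket and a 60 mm black cross bar, 100 mm tall, standing in the rack's middle hole. Not needed; leave it alone. Origin: centre of its foot.
- bottle: amber glass bottle, 68 mm diameter, 130 mm tall, standing behind the rack. Leave alone. Origin: centre of its underside.
- beaker: clear beaker, 68 mm diameter, 85 mm tall, standing left of the rack. Leave alone. Origin: centre of its underside.
- freezer_box: square freezer box with white lid, 134 x 134 x 52 mm, behind the rack. Leave alone. Origin: centre of its underside.
- tube_rack: red rack with white microtubes, 105 x 225 x 44 mm, behind the centrifuge. Leave alone. Origin: centre of its underside.
- tip_box: box of pipette tips, 124 x 84 x 69 mm, at the near left. Leave alone. Origin: centre of its underside.
- timer: small white bench timer, 62 x 62 x 18 mm, between mat and robot. Leave alone. Origin: centre of its underside.
Things that resemble listed ones, but are neither listed nor needed, are in the scene too. Leave any blue, green or red look-alike of the rotor_lid alone.

How it is judged (in metres and radians):
On the way, in this order (a step that is already met when the one before it is completed fails the run):
1. the rotor lid lies flat on the mat, let go (horizontal distance between rotor_lid and mat below 0.05 m and height (world z) of rotor_lid below 0.008 m and angle between rotor_lid's own z axis and vertical below 0.1 rad and contact force between the fingers and rotor_lid below 0.05 N and linear speed of rotor_lid below 0.03 m/s), for 0.2 s.
2. the key that fits is fully home on the nut of the rotor in the centrifuge, held in the fingers (((horizontal distance between rotor_a and centrifuge below 0.02 m and horizontal distance between key_small and rotor_a below 0.003 m and z of key_small in the frame of rotor_a between 0.022 and 0.03 m and angle between the z axis of key_small and the z axis of rotor_a, either way round below 0.08 rad and contact force between the fingers and key_small above 3 N and distance of key_large from where it was at the start of the episode below 0.012 m and angle between key_large's own z axis and vertical below 0.15 rad) or (horizontal distance between rotor_b and centrifuge below 0.02 m and horizontal distance between key_large and rotor_b below 0.003 m and z of key_large in the frame of rotor_b between 0.022 and 0.03 m and angle between the z axis of key_large and the z axis of rotor_b, either way round below 0.08 rad and contact force between the fingers and key_large above 3 N and distance of key_small from where it was at the start of the episode below 0.012 m and angle between key_small's own z axis and vertical below 0.15 rad))), for 0.2 s.
At the end, for the whole second after the job is handed in: the lid lies flat on the mat, within 50 mm of its centre; the fitting key is on the nut in the centrifuge: 3 mm of its axis, 4 mm of fully down, 4.5 degrees of upright, at rest, gripped with over 3 N; the other socket key is upright in the rack within 12 mm of where it was (all of step 1 and ((horizontal distance between rotor_a and centrifuge below 0.02 m and horizontal distance between key_small and rotor_a below 0.003 m and z of key_small in the frame of rotor_a between 0.022 and 0.03 m and angle between the z axis of key_small and the z axis of rotor_a, either way round below 0.08 rad and contact force between the fingers and key_small above 3 N and distance of key_large from where it was at the start of the episode below 0.012 m and angle between key_large's own z axis and vertical below 0.15 rad) or (horizontal distance between rotor_b and centrifuge below 0.02 m and horizontal distance between key_large and rotor_b below 0.003 m and z of key_large in the frame of rotor_b between 0.022 and 0.03 m and angle between the z axis of key_large and the z axis of rotor_b, either way round below 0.08 rad and contact force between the fingers and key_large above 3 N and distance of key_small from where it was at the start of the episode below 0.012 m and angle between key_small's own z axis and vertical below 0.15 rad)) and linear speed of each of key_small, key_large below 0.02 m/s); the arm keeps its last pose, push and grip.
It fails at once if the lid is let go more than about 3 cm above the bench once it is off the rotor (contact force between the fingers and rotor_lid below 0.02 N and height (world z) of rotor_lid above 0.035 m and horizontal distance between rotor_lid and centrifuge above 0.09 m).
It fails at once if another thing on the bench is pushed more than 3 cm from its place, or the hex key is lifted out of its hole (distance of hex_key from where it was at the start of the episode above 0.02 m or distance of any of bottle, beaker, freezer_box, tube_rack, tip_box, timer from where it was at the start of the episode above 0.03 m).
It also fails if it takes over 72 s, if anything falls off the work surface, if the arm or the gripper's body presses on something with over 40 N, if the wrist force passes 120 N, or if a joint passes its speed limit or range.

### The arm

A 6-joint arm with a two-finger parallel gripper is mounted at the origin on the work surface. World frame = base frame: x ahead of the robot, y to its left, z up, the work surface at z = 0. Lengths are in m, angles in degrees, forces in N, time in s.
With the tool pointing down it reaches from about 0.3 to 0.75 m from the base axis. Payload 8.5 kg.
Tool frame: the origin (TCP) lies at the very end of the fingers, on their centre line; the grasp point (between the pads) lies 19 mm behind it (env.tcp_to_grasp is the distance from the TCP to the grasp point, in m); z points along the fingers, y is the line along which they close (so a half turn about z gives the same grasp; the last joint's range is limited). The gripper opens to 85 mm and grips with 20 to 120 N. Pads are 22 mm wide; open, the fingers measure 114 mm over their backs; the gripper's body (76 mm by 85 mm) begins 54 mm behind the grasp point. The pads swing forward as they close: fully open they stand 13 mm farther back than shut.
Start: joints at [-75.705, 21.807, 74.336, -0, 83.858, -12.336], TCP at [0.247, -0.492, 0.231] pointing down, gripper open.
Joint ranges: [-178.18, 178.18], [-50.72, 133.34], [12.68, 142.11], [-81.47, 261.47], [9.98, 163.14], [-165.26, 165.26]. Speed limits (degrees/s): [136.94, 136.94, 180, 180, 180, 180].

### API

Orientations are given as a 3x3 rotation matrix whose columns are the frame's x, y, z axes.
In Python, from rig import status, get_image, env gives the robot as it stands.
- The arm moves only by the shell command python3 -m handwheel 'ROWS' [FORCE]. ROWS is text: rows parted by semicolons, each of 7 numbers parted by spaces: the shift along the world's x, y, z in cm, then the turn, a rotation vector about the world's x, y, z in degrees, then the opening, from 0 (shut) to 1 (fully open). In form: dx dy dz wx wy wz gripper; .... A call has 1 to 8 rows; each row is the pose to reach, as a shift and turn from the pose commanded when the call began; what a row does not reach only later rows make up. A row lasts 1/12 s, in which the tool goes at most 41.7 mm and 7.16 degrees, less where a joint would pass 70% of its speed; a pose out of reach is approached as far as the arm can. A call with a gripper value outside its range is refused whole. The fingers move at their own pace and stop on an object; FORCE is the grip in N (left out, the last holds). Time passes only in rows, so rows that repeat a pose let the fingers close. It gives the time, the measured TCP pose, the force, the opening and the grip force at its end, in the units of the state.
- status.observe(): the state, without advancing time (a new reading comes with each control period).
- get_image(name): name is "side" or "top"; returns a dict with "color" (400x640x3 uint8, red, green, blue), "vertical_fov" (degrees; the focal length in pixels is half the picture's height over the tangent of half this angle, whatever the lens; pixels are square), "cx", "cy" (the principal point, pixels), "k1" (the pictures are not rectified: a ray, as slopes to the right and down, at radius r is drawn at 1 + k1 r^2 times it, then the intrinsics apply), "xyz" and "orientation" of the camera in the world. Camera axes: x right, y down, z forward; pixel columns grow to the right and rows downward; lengths in m; the calibration is good to about 2 mm. A picture is of the moment at which its call begins. There is no depth.
- env.close_job(): hands the job in; it is judged then, once.
The state is a dict: "time_s": time; "q": joint angles; "qvel": joint speeds; "joint_efforts": joint torques, N m; "position": TCP position; "tool_rot": TCP orientation; "ft_force": force on the tool from outside, world axes, zero at the start; "wrist_torque": the same for the moment, N m; "grip_width": finger opening in m; "gripper_force": force on a finger pad.
Only numpy, scipy, OpenCV 4.12 (cv2) and the standard library are available. Lean on these libraries where they do the work, as an engineer would, in place of code of your own. Each camera call takes 0.05 s, during which the arm holds its last target. There are 200 camera calls.

## Working session

There is one attempt and no reset: what is moved stays moved. The work goes in short steps, Python scripts to look and compute and a shell command to move; the robot and the scene stay as the last step left them, time stands still between calls to the robot, and variables do not carry over. Pictures are saved under pics/ and viewed, at most 10 in all, crops included, and the job is handed in when it is done.

```bash
mkdir -p pics; cat > h.py <<'E'
import numpy as np, cv2
from rig import status, get_image, env
def cam(n):
    g=get_image(n); f=200/np.tan(np.radians(g["vertical_fov"])/2)
    return g,np.array([[f,0,g["cx"]],[0,f,g["cy"]],[0,0,1.]]),np.array([g["k1"],0,0,0,0.])
def ray(g,K,D,uv,z):
    "world points at height z for pixels uv"
    n=cv2.undistortPoints(np.array(uv,float).reshape(-1,1,2),K,D)[:,0]
    d=np.c_[n,np.ones(len(n))]@np.array(g["orientation"]).T; c=np.array(g["xyz"])
    return c+d*((np.array(z)-c[2])/d[:,2])[:,None]
def proj(g,K,D,P):
    R=np.array(g["orientation"]); 
    return cv2.projectPoints(((np.atleast_2d(P)-np.array(g["xyz"]))@R),np.zeros(3),np.zeros(3),K,D)[0][:,0]
E
python3 - <<'E'
from h import *
for n in("top","side"):
    g,K,D=cam(n); cv2.imwrite(f"pics/{n}0.png",g["color"][:,:,::-1]); print(n,g["xyz"],np.round(g["orientation"],3).tolist(),K[0,0],g["k1"])
s=status.observe();print(s["position"],np.round(s["tool_rot"],3).tolist(),s["grip_width"],env.tcp_to_grasp)
E
```

```text
top [0.35220142 0.02356136 1.10189015] [[-0.017, -0.985, 0.17], [-0.999, 0.022, 0.031], [-0.034, -0.169, -0.985]] 405.70760505386465 -0.050872908404982806
side [ 0.40760932 -0.657142    0.6904138 ] [[0.988, -0.094, 0.123], [-0.155, -0.653, 0.741], [0.011, -0.751, -0.66]] 361.1595447801925 0.014021596127626691
[ 0.24644716 -0.4914184   0.23078087] [[0.894, 0.448, -0.0], [0.448, -0.894, 0.001], [0.0, -0.001, -1.0]] 0.08556416740124399 0.0187
```

View pics/top0.png

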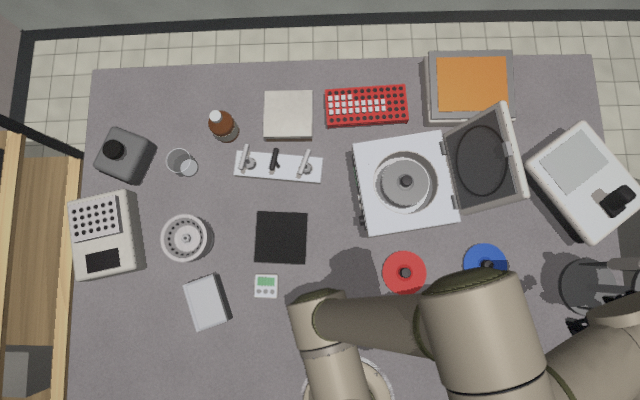

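View pics/side0.png

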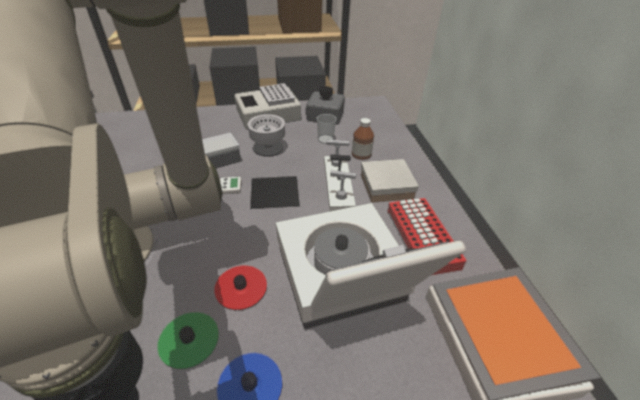

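The top view shows the rack keys at about (247,157) and (304,162), with the hex key at (274,158). The mat is at (281,237) and the spare rotor at (184,238).
Lid candidates:
- grey at (406,181) top / (341,243) side, inside the centrifuge bowl
- red at (404,272) top
- blue at (486,262) top
- green at (188,340) side

I choose the grey one and will check it in a close crop.

```bash
python3 - <<'E'
from h import *
t=cv2.imread("pics/top0.png"); s=cv2.imread("pics/side0.png")
c=lambda im,u,v,w,h: cv2.resize(im[v:v+h,u:u+w],(400,300),interpolation=cv2.INTER_CUBIC)
cv2.imwrite("pics/c1.png",np.vstack([np.hstack([c(t,346,129,120,90),c(t,144,198,80,60)]),np.hstack([c(t,230,134,100,75),c(s,310,133,80,60) if 0 else c(s,300,130,100,75)])]))
g,K,D=cam("top")
P=lambda uv,z:print(np.round(ray(g,K,D,uv,z),4).tolist())
P([(406,181)],[.128]);P([(184,238)],[.087]);P([(247,157),(304,162),(274,158)],[.107]*3);P([(257,211),(308,213),(306,264),(254,262)],[.002]*4)
P([(236,151),(324,157),(321,183),(234,176)],[.024]*4)
P([(352,144),(441,131),(461,223),(368,235)],[.1]*4)
E
```

```text
[[0.551, -0.1566, 0.128]]
[[0.4253, 0.4025, 0.087]]
[[0.6274, 0.2393, 0.107], [0.6104, 0.0936, 0.107], [0.6229, 0.1699, 0.107]]
[[0.5022, 0.232, 0.002], [0.4938, 0.0915, 0.002], [0.3561, 0.0985, 0.002], [0.3635, 0.2391, 0.002]]
[[0.6684, 0.2884, 0.024], [0.6446, 0.0444, 0.024], [0.5721, 0.0539, 0.024], [0.5975, 0.2925, 0.024]]
[[0.6565, -0.0294, 0.1], [0.6855, -0.2586, 0.1], [0.4481, -0.2917, 0.1], [0.4235, -0.0616, 0.1]]
```

View pics/c1.png

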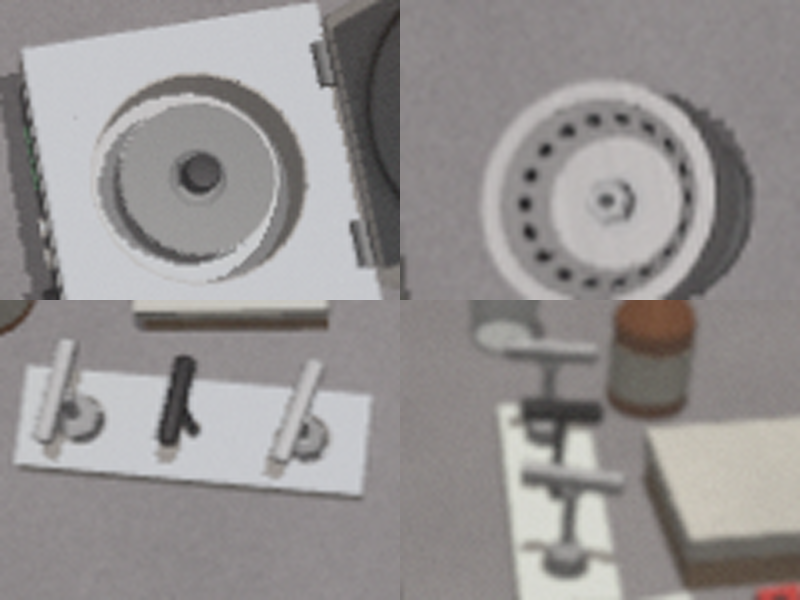

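The crop confirms the grey lid with black knob in the bowl at (406,181). The spare rotor at (184,238) has small bores spaced about 20°, so 18 bores: that makes it rotor_b, and rotor_a should be in the centrifuge. I'll go for the lid, staying clear of the hinged cover.

```bash
python3 -m handwheel '0.7 4 0 0 0 0 1; 1.4 8 0 0 0 0 1; 2.1 12 0 0 0 0 1; 2.8 16 0 0 0 0 1; 3.5 20 0 0 0 0 1; 4.2 24 0 0 0 0 1; 4.9 28 0 0 0 0 1; 5.5 31 0 0 0 0 1' 40
python3 -m handwheel '3.5 1 0 0 0 0 1; 7 2.5 0 0 0 0 1; 10.5 2.5 0 0 0 0 1; 14 2.5 0 0 0 0 1; 17.5 2.5 0 0 0 0 1; 21 2.5 0 0 0 0 1; 24 2.5 0 0 0 0 1; 25 2.5 0 0 0 0 1'
python3 - <<'E'
from h import *
s=status.observe();p=s["position"];print(s["time_s"],p)
g,K,D=cam("side");cv2.imwrite("pics/s1.png",g["color"][:,:,::-1])
print(proj(g,K,D,[[.551,-.157,.128],[.551,-.157,.102]]))
# knob dark blob
c=g["color"][225:260,320:365].astype(int).sum(2); v,u=np.nonzero(c<130); print(u.mean()+320,v.mean()+225,len(u),u.min()+320,u.max()+320,v.min()+225,v.max()+225)
E
```

```text
time_s: 0.82
position: [0.3011, -0.1788, 0.2312]
tool_rot: [[0.894, 0.449, -0.0], [0.449, -0.894, 0.001], [0.0, -0.001, -1.0]]
ft_force: [1.1, -1.3, 1.0]
grip_width: 0.0855
gripper_force: 0.0
time_s: 1.48
position: [0.5545, -0.1563, 0.2301]
tool_rot: [[0.893, 0.449, -0.0], [0.449, -0.893, 0.001], [0.0, -0.001, -1.0]]
ft_force: [-0.2, -0.0, 0.1]
grip_width: 0.0853
gripper_force: 0.0
1.4833 [ 0.55452257 -0.1562698   0.2301396 ]
[[340.23467069 238.70063117]
 [339.49101114 246.92403337]]<stdin>:6: RuntimeWarning: Mean of empty slice.
  ret = ret.dtype.type(ret / rcount)
Traceback (most recent call last):
ValueError: zero-size array to reduction operation minimum which has no identity
```

```bash
python3 -m handwheel '-0.3 0 -3 0 0 0 1; -0.3 0 -6 0 0 0 1; -0.3 0 -8 0 0 0 1; -0.3 0 -10 0 0 0 1; -0.3 0 -11 0 0 0 1; -0.3 0 -12 0 0 0 1; -0.3 0 -12.4 0 0 0 1; -0.3 0 -12.4 0 0 0 1'
python3 -m handwheel '0 0 0 0 0 0 0; 0 0 0 0 0 0 0; 0 0 0 0 0 0 0; 0 0 0 0 0 0 0; 0 0 0 0 0 0 0; 0 0 0 0 0 0 0; 0 0 0 0 0 0 0; 0 0 0 0 0 0 0' 40
```

```text
time_s: 2.2
position: [0.5483, -0.1566, 0.1071]
tool_rot: [[0.894, 0.448, -0.001], [0.448, -0.894, 0.0], [-0.0, -0.0, -1.0]]
ft_force: [-0.7, -1.0, 0.5]
grip_width: 0.0856
gripper_force: 0.0
time_s: 2.87
position: [0.5489, -0.157, 0.108]
tool_rot: [[0.894, 0.448, 0.001], [0.448, -0.894, -0.001], [0.001, 0.002, -1.0]]
ft_force: [0.2, -1.8, 5.5]
grip_width: 0.0244
gripper_force: 39.4
```

```bash
python3 -m handwheel '0 0 1 0 0 0 0; 0 0 2 0 0 0 0; 0 0 3 0 0 0 0; 0 0 4 0 0 0 0; 0 0 5 0 0 0 0; 0 0 6 0 0 0 0; 0 0 7 0 0 0 0; 0 0 7 0 0 0 0' 60
python3 -m handwheel '-0.5 2 0 0 0 0 0; -1.5 5 0 0 0 0 0; -2.5 8 0 0 0 0 0; -4 12 0 0 0 0 0; -5.5 16 0 0 0 0 0; -7 19 0 0 0 0 0; -8.5 22 0 0 0 0 0; -9.5 24.5 0 0 0 0 0'
python3 -m handwheel '-1 3.5 0 0 0 0 0; -2 6 0 0 0 0 0; -2.5 7.7 0 0 0 0 0; -2.5 7.7 0 0 0 0 0; -2.5 7.7 0 0 0 0 0'
python3 - <<'E'
from h import *
g,K,D=cam("top");t=g["color"][:,:,::-1];cv2.imwrite("pics/t2.png",t)
g2,_,_=cam("side");s=g2["color"][:,:,::-1];cv2.imwrite("pics/s2.png",s)
c=lambda im,u,v,w,h: cv2.resize(im[v:v+h,u:u+w],(400,300),interpolation=cv2.INTER_CUBIC)
cv2.imwrite("pics/c2.png",np.vstack([np.hstack([c(t,360,138,100,75),c(t,220,190,140,105)]),np.hstack([c(s,300,130,80,60),c(s,230,100,120,90)])]))
E
```

```text
time_s: 3.53
position: [0.5492, -0.1569, 0.1797]
tool_rot: [[0.894, 0.448, 0.003], [0.448, -0.894, -0.002], [0.002, 0.003, -1.0]]
ft_force: [1.1, 0.0, -1.3]
grip_width: 0.024
gripper_force: 59.6
time_s: 4.2
position: [0.4517, 0.0903, 0.1772]
tool_rot: [[0.894, 0.449, -0.001], [0.449, -0.894, 0.0], [-0.001, -0.001, -1.0]]
ft_force: [1.0, -0.3, -0.4]
grip_width: 0.0236
gripper_force: 59.6
time_s: 4.62
position: [0.4282, 0.1658, 0.1772]
tool_rot: [[0.893, 0.45, -0.0], [0.45, -0.893, -0.0], [-0.0, 0.0, -1.0]]
ft_force: [0.4, -0.8, -1.5]
grip_width: 0.0238
gripper_force: 59.6
```

View pics/c2.png

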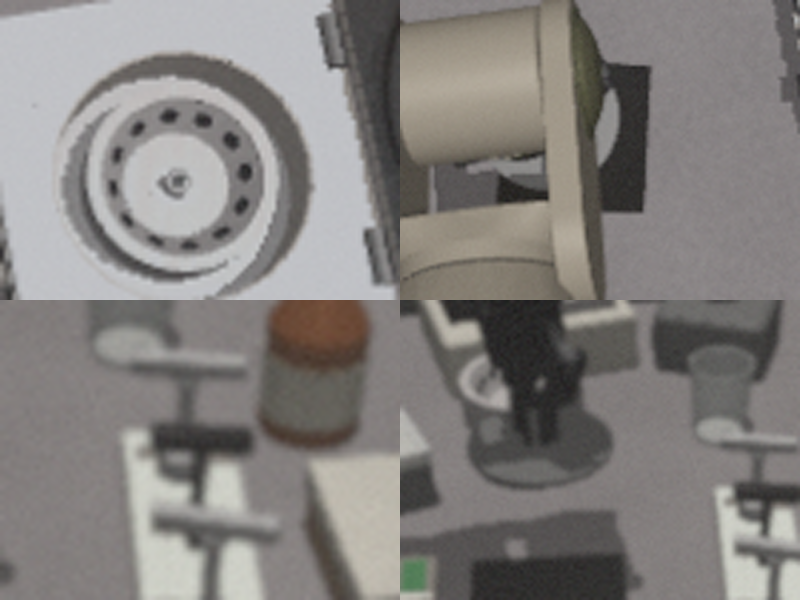

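The lid has lifted level. The centrifuge rotor shows 12 bores at about (404,183), so it is rotor_a. Now I'll lower the lid onto the mat.

```bash
python3 -m handwheel '0 0 -3 0 0 0 0; 0 0 -6 0 0 0 0; 0 0 -9 0 0 0 0; 0 0 -12 0 0 0 0; 0 0 -14 0 0 0 0; 0 0 -15 0 0 0 0; 0 0 -15.5 0 0 0 0; 0 0 -15.5 0 0 0 0'
python3 -m handwheel '0 0 -0.15 0 0 0 0; 0 0 -0.3 0 0 0 0; 0 0 -0.4 0 0 0 0; 0 0 -0.5 0 0 0 0; 0 0 -0.5 0 0 0 0'
```

```text
time_s: 5.38
position: [0.4286, 0.1646, 0.0216]
tool_rot: [[0.895, 0.447, -0.002], [0.447, -0.895, -0.0], [-0.002, -0.0, -1.0]]
ft_force: [-0.4, 0.3, -0.8]
grip_width: 0.0238
gripper_force: 59.6
time_s: 5.8
position: [0.4289, 0.1654, 0.018]
tool_rot: [[0.894, 0.448, 0.001], [0.448, -0.894, 0.0], [0.001, 0.001, -1.0]]
ft_force: [-1.0, -0.6, 4.3]
grip_width: 0.0237
gripper_force: 60.5
```

```bash
python3 -m handwheel '0 0 0 0 0 0 1; 0 0 0 0 0 0 1; 0 0 0 0 0 0 1; 0 0 0 0 0 0 1; 0 0 0 0 0 0 1; 0 0 0 0 0 0 1; 0 0 0 0 0 0 1; 0 0 0 0 0 0 1'
python3 -m handwheel '0 0 1 0 0 0 1; 0 0 3 0 0 0 1; 0 0 6 0 0 0 1; 0 0 9 0 0 0 1; 0 0 12 0 0 0 1; 0 0 16 0 0 0 1; 0 0 20 0 0 0 1; 0 0 22 0 0 0 1'
python3 -m handwheel '-1 -4 0 0 0 0 1; -2 -8 0 0 0 0 1; -3 -12 0 0 0 0 1; -4 -16 0 0 0 0 1; -5 -20 0 0 0 0 1; -6 -24 0 0 0 0 1; -6 -27 0 0 0 0 1; -6 -27 0 0 0 0 1'
python3 - <<'E'
from h import *
o=[]
for n in("top","side"):
    a=[cam(n) for _ in range(6)]; g,K,D=a[0]; im=np.mean([x[0]["color"].astype(float) for x in a],0); np.save(n+".npy",im); cv2.imwrite(f"pics/{n}3.png",im[:,:,::-1].astype(np.uint8))
t=cv2.imread("pics/top3.png");s=cv2.imread("pics/side3.png")
c=lambda im,u,v,w,h: cv2.resize(im[v:v+h,u:u+w],(400,300),interpolation=cv2.INTER_CUBIC)
cv2.imwrite("pics/c3.png",np.vstack([np.hstack([c(t,232,140,48,36),c(t,284,145,48,36)]),np.hstack([c(s,310,130,64,48),c(s,316,165,64,48)])]))
cv2.imwrite("pics/all3.png",np.vstack([np.hstack([c(t,240,190,80,60),c(t,374,155,60,45)])]))
print([np.abs(x-y).max() for x,y in [(a[0][0]["color"].astype(int),a[1][0]["color"].astype(int))]])
E
```

```text
time_s: 6.47
position: [0.4285, 0.1654, 0.0173]
tool_rot: [[0.894, 0.448, 0.0], [0.448, -0.894, -0.0], [0.0, 0.0, -1.0]]
ft_force: [-0.5, 0.7, 0.2]
grip_width: 0.0854
gripper_force: 0.0
time_s: 7.13
position: [0.4292, 0.1655, 0.2418]
tool_rot: [[0.894, 0.448, 0.006], [0.448, -0.894, 0.001], [0.006, 0.002, -1.0]]
ft_force: [-0.3, -0.2, 0.4]
grip_width: 0.0856
gripper_force: 0.0
time_s: 7.8
position: [0.3683, -0.1089, 0.2374]
tool_rot: [[0.896, 0.443, 0.0], [0.443, -0.896, -0.001], [-0.0, 0.001, -1.0]]
ft_force: [1.1, -0.1, 0.7]
grip_width: 0.0854
gripper_force: 0.0
[np.int64(17)]
```

View pics/c3.png

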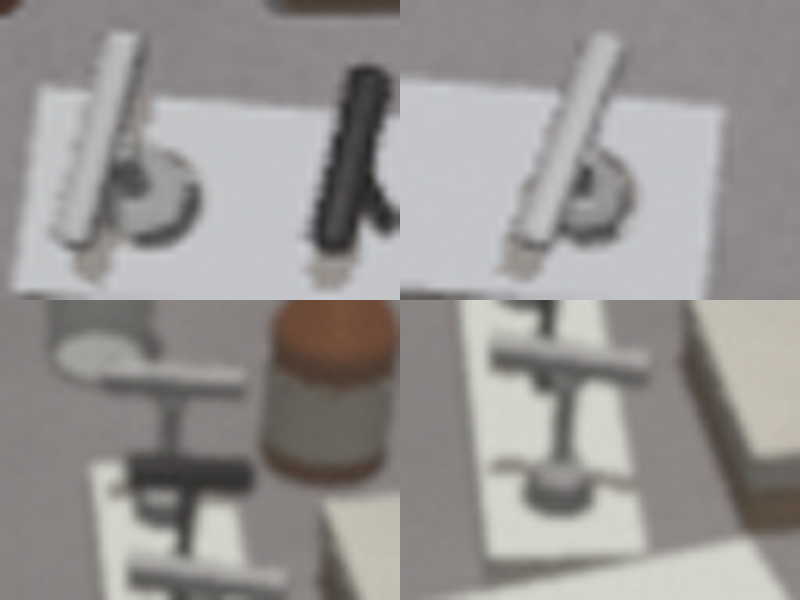

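View pics/all3.png

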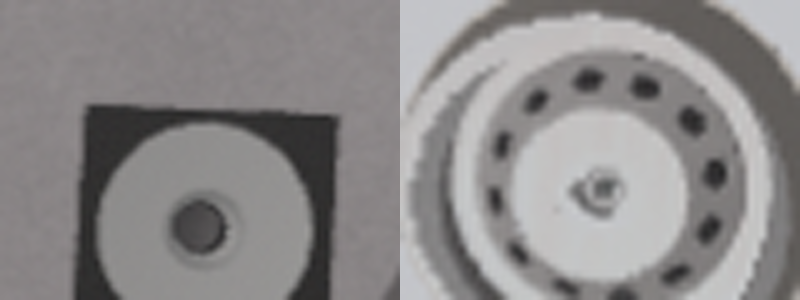

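The lid lies nearly central on the mat, knob at about (281,236). The right key's head at about (306,168) is smaller than the left key's at (250,164), so the right key is the small one. Next I'll measure that key's bar, the rotor centre and the nut's orientation.

```bash
python3 - <<'E'
from h import *
T=cam("top");S=cam("side")
r=lambda c,uv,z:np.round(ray(*c,uv,[z]*len(uv)),4)
a=r(T,[(308,149.8),(300.2,173.2)],.106);b=r(S,[(330.4,173.8),(356,175.9)],.100)
for e in(a,b):
    d=e[0]-e[1]; print("bar",e[:,:2].tolist(),"mid",e.mean(0)[:2],"len",np.hypot(*d[:2]),"yaw",np.degrees(np.arctan2(d[1],d[0])))
# ortho views
def ortho(c,im,z,ctr,half,res):
    n=int(2*half/res);x=ctr[0]+half-res*np.arange(n);y=ctr[1]+half-res*np.arange(n)
    X,Y=np.meshgrid(x,y,indexing="ij"); p=proj(*c,np.c_[X.ravel(),Y.ravel(),np.full(X.size,z)]).reshape(n,n,2).astype(np.float32)
    return cv2.remap(im,p[...,0],p[...,1],cv2.INTER_CUBIC)
t=np.load("top.npy").astype(np.float32);s=np.load("side.npy").astype(np.float32);ctr=(.551,-.157)
o=[ortho(T,t,.072,ctr,.04,.0002),ortho(S,s,.072,ctr,.04,.0002)]
im=np.clip(np.hstack(o),0,255).astype(np.uint8)[:,:,::-1].copy()
for k in(200,600):cv2.drawMarker(im,(k,200),(0,0,255),0,10)
cv2.imwrite("pics/orth.png",im)
E
```

```text
bar [[0.6424, 0.0832], [0.5818, 0.1036]] mid [0.6121 0.0934] len 0.06394153579638198 yaw -18.604965473802316
bar [[0.5818, 0.1031], [0.6481, 0.0843]] mid [0.61495 0.0937 ] len 0.06891393182804188 yaw 164.16880721575194
```

View pics/orth.png

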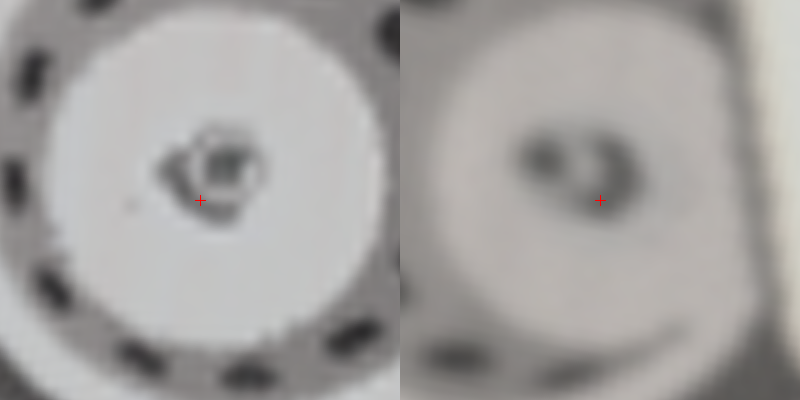

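```bash
python3 - <<'E'
from h import *
from scipy.optimize import least_squares
T=cam("top");t=np.load("top.npy").mean(2).astype(np.float32)
# bores: circle fit in the ortho picture
p=np.array([(33,75),(15,183),(53,290),(142,358),(248,377),(355,338)],float)
f=least_squares(lambda q:np.hypot(*(p-q[:2]).T)-q[2],[213,178,190]).x
an=np.degrees(np.arctan2(-(p[:,1]-f[1]),p[:,0]-f[0])); # image: right=-y, up=+x
print("ring",f,"bore angles in ortho mod30",an%30)
# hex fit: predicted visible wall (dark) against top face+surround (bright)
k=8;u0,v0,w=394,174,20
I=cv2.resize(t[v0:v0+w,u0:u0+w],None,fx=k,fy=k,interpolation=cv2.INTER_CUBIC)
px=lambda P:((proj(*T,P)-[u0,v0]+.5)*k-.5)
def hexa(c,s,yaw,z):
    a=np.radians(yaw+60*np.arange(6));return np.c_[c[0]+s/3**.5*np.cos(a),c[1]+s/3**.5*np.sin(a),np.full(6,z)]
res=[]
for s in(.015,.017,.019,.021):
  for yaw in range(0,60,5):
    best=(-9,)
    for dx in np.arange(-2,2.1,1)*1e-3:
      for dy in np.arange(-2,2.1,1)*1e-3:
        c=(.5554+dx,-.1596+dy);b=px(hexa(c,s,yaw,.072));m=px(hexa(c,s,yaw,.0825))
        A=np.zeros(I.shape,np.uint8);cv2.fillConvexPoly(A,cv2.convexHull(np.float32(np.r_[b,m])).astype(int),1)
        B=np.zeros_like(A);cv2.fillConvexPoly(B,m.astype(int),1)
        wall=(A==1)&(B==0); ring=(cv2.dilate(A,np.ones((17,17)))==1)&(A==0)
        v=(I[ring].mean()-I[wall].mean())*wall.sum()**.5/10
        best=max(best,(v,dx,dy))
    res.append((*best,s,yaw))
for r in sorted(res)[::-1][:10]:print(np.round(r,4))
cv2.imwrite("pics/nut.png",np.hstack([cv2.resize(np.clip(I,0,255).astype(np.uint8),(400,400)),cv2.resize(cv2.imread("pics/top3.png",0)[225:249,172:196],(400,400),interpolation=cv2.INTER_CUBIC)]))
E
```

```text
ring [228.9713693  162.92585158 215.16331319] bore angles in ortho mod30 [5.83580856 5.35962945 5.8341681  5.97089518 5.0795594  5.74855112]
[ 1.400621e+02  2.000000e-03 -1.000000e-03  1.900000e-02  2.500000e+01]
[ 1.395965e+02  2.000000e-03 -1.000000e-03  1.900000e-02  2.000000e+01]
[ 1.389353e+02  1.000000e-03 -2.000000e-03  1.900000e-02  1.000000e+01]
[ 1.38208e+02  2.00000e-03 -1.00000e-03  1.90000e-02  1.50000e+01]
[ 1.363641e+02  2.000000e-03 -2.000000e-03  2.100000e-02  1.500000e+01]
[ 1.361877e+02  2.000000e-03 -2.000000e-03  2.100000e-02  2.000000e+01]
[ 1.360465e+02  1.000000e-03 -1.000000e-03  1.700000e-02  1.500000e+01]
[1.352045e+02 1.000000e-03 0.000000e+00 1.700000e-02 2.500000e+01]
[ 1.345671e+02  2.000000e-03 -1.000000e-03  1.900000e-02  5.000000e+00]
[1.322838e+02 1.000000e-03 0.000000e+00 1.700000e-02 2.000000e+01]
```

View pics/nut.png

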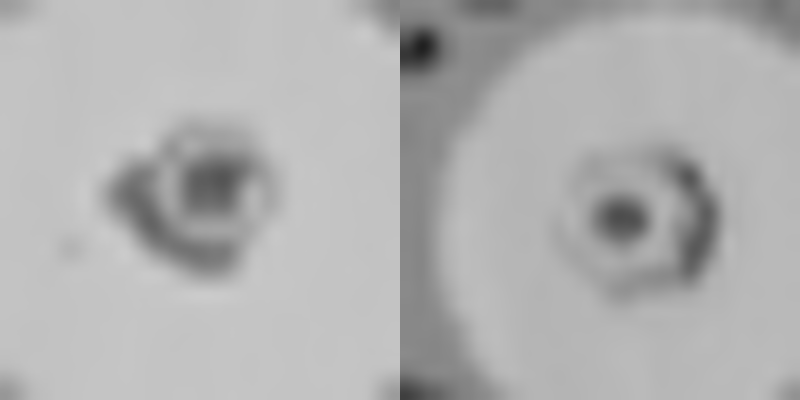

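Bores of rotor_a sit at about 5.6° mod 30° in world yaw. The nut image suggests corners near 5–25° mod 60°, and the hex's play tolerates about ±12°, so I'll aim for about 13°. Moving over the small (right) key now.

```bash
python3 -m handwheel '3 2.5 0 0 0 -5 0.5; 6 5 0 0 0 -11 0.5; 9 7.5 0 0 0 -17 0.5; 12 10 0 0 0 -23 0.5; 15 12.5 0 0 0 -29 0.5; 18 15 0 0 0 -35 0.5; 21 17.5 0 0 0 -40 0.5; 24 20 0 0 0 -43 0.5'
python3 -m handwheel '0.5 0.3 -1 0 0 0 0.5; 0.5 0.3 -3 0 0 0 0.5; 0.5 0.3 -5 0 0 0 0.5; 0.5 0.3 -5 0 0 0 0.5; 0.5 0.3 -5 0 0 0 0.5'
python3 - <<'E'
from h import *
s=status.observe();R=s["tool_rot"];print(s["position"],"tool y yaw",np.degrees(np.arctan2(R[1][1],R[0][1])),s["q"])
E
```

```text
time_s: 9.22
position: [0.6097, 0.097, 0.2371]
tool_rot: [[0.958, -0.286, -0.0], [-0.286, -0.958, -0.0], [-0.0, 0.0, -1.0]]
ft_force: [0.6, -1.0, 1.1]
grip_width: 0.0427
gripper_force: 0.0
time_s: 9.63
position: [0.6132, 0.0982, 0.1868]
tool_rot: [[0.959, -0.282, -0.002], [-0.282, -0.959, 0.0], [-0.002, 0.001, -1.0]]
ft_force: [-0.6, -1.0, 0.7]
grip_width: 0.0429
gripper_force: 0.0
[0.61318175 0.09822768 0.18681254] tool y yaw -106.36809359341935 [-1.80482368e+00  3.08615679e+01  6.64555838e+01 -2.00621910e-03
  8.28063178e+01  1.04563558e+02]
```

```bash
python3 -m handwheel '0 -0.4 -2 0 0 0 0.5; 0 -0.4 -4 0 0 0 0.5; 0 -0.4 -6 0 0 0 0.5; 0 -0.4 -8 0 0 0 0.5; 0 -0.4 -9 0 0 0 0.5; 0 -0.4 -9.6 0 0 0 0.5; 0 -0.4 -9.6 0 0 0 0.5'
python3 -m handwheel '0 0 0 0 0 0 0; 0 0 0 0 0 0 0; 0 0 0 0 0 0 0; 0 0 0 0 0 0 0; 0 0 0 0 0 0 0; 0 0 0 0 0 0 0' 70
```

```text
time_s: 10.22
position: [0.6137, 0.0942, 0.0914]
tool_rot: [[0.959, -0.282, -0.0], [-0.282, -0.959, 0.0], [-0.0, -0.0, -1.0]]
ft_force: [-0.1, -0.1, 0.5]
grip_width: 0.0426
gripper_force: 0.0
time_s: 10.72
position: [0.6142, 0.0944, 0.0928]
tool_rot: [[0.959, -0.282, 0.003], [-0.282, -0.96, -0.0], [0.003, -0.001, -1.0]]
ft_force: [-0.5, 0.6, 6.0]
grip_width: 0.0099
gripper_force: 69.9
```

```bash
python3 -m handwheel '0 0 1 0 0 0 0; 0 0 2 0 0 0 0; 0 0 3.5 0 0 0 0; 0 0 6 0 0 0 0; 0 0 8.5 0 0 0 0; 0 0 11 0 0 0 0; 0 0 13.5 0 0 0 0; 0 0 13.5 0 0 0 0'
python3 -m handwheel '-0.7 -3 0 0 0 4 0; -1.4 -6.5 0 0 0 8 0; -2.2 -10 0 0 0 12 0; -3 -13.5 0 0 0 16 0; -3.8 -17 0 0 0 20 0; -4.5 -20.5 0 0 0 24 0; -5.2 -23 0 0 0 28 0; -5.9 -25.3 0 0 0 30 0'
python3 -m handwheel '0 0 0 0 0 0 0; 0 0 0 0 0 0 0; 0 0 0 0 0 0 0'
python3 - <<'E'
from h import *
for n in("top","side"):
    a=[cam(n) for _ in range(4)];im=np.mean([x[0]["color"].astype(float) for x in a],0);cv2.imwrite(f"pics/{n}4.png",im[:,:,::-1].astype(np.uint8))
t=cv2.imread("pics/top4.png");s=cv2.imread("pics/side4.png")
c=lambda im,u,v,w,h: cv2.resize(im[v:v+h,u:u+w],(400,600),interpolation=cv2.INTER_CUBIC)
cv2.imwrite("pics/c4.png",np.hstack([c(t,365,125,80,120),c(s,305,170,80,120)]))
E
```

```text
time_s: 11.38
position: [0.615, 0.0944, 0.2329]
tool_rot: [[0.959, -0.282, 0.01], [-0.282, -0.96, -0.0], [0.01, -0.002, -1.0]]
ft_force: [-0.1, -0.0, -0.3]
grip_width: 0.0105
gripper_force: 69.1
time_s: 12.05
position: [0.5538, -0.1605, 0.2267]
tool_rot: [[0.971, 0.238, 0.0], [0.238, -0.971, -0.0], [0.0, 0.0, -1.0]]
ft_force: [-0.1, -0.4, -0.4]
grip_width: 0.0102
gripper_force: 69.0
time_s: 12.3
position: [0.5546, -0.158, 0.2266]
tool_rot: [[0.972, 0.235, 0.0], [0.235, -0.972, 0.0], [0.0, -0.0, -1.0]]
ft_force: [0.3, -0.0, -0.5]
grip_width: 0.0096
gripper_force: 69.0
```

View pics/c4.png

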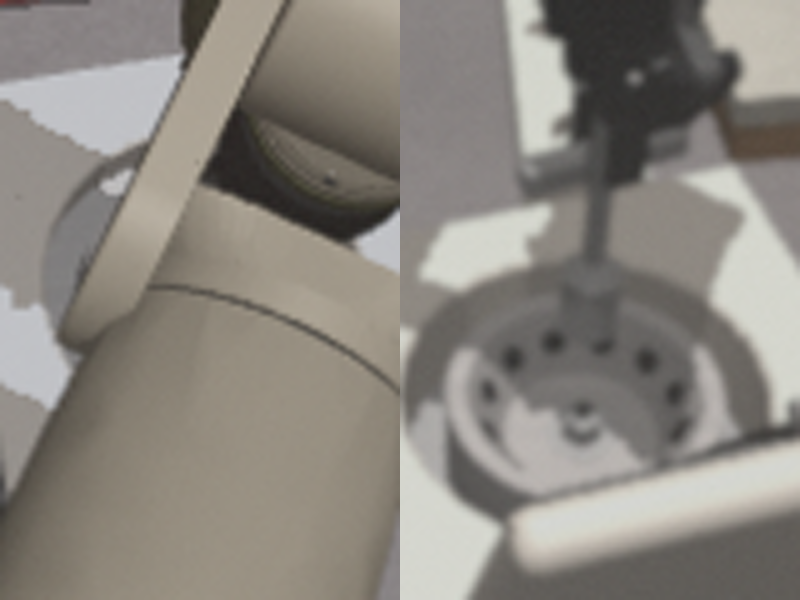

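```bash
python3 - <<'E'
from h import *
S=cam("side");s=status.observe();p=np.array(s["position"]);print(p)
px=lambda uv:np.array([305+(uv[0]-400)/5,170+uv[1]/5])
r=lambda uv,z:ray(*S,[px(uv)],[z])[0]
zf=.008+p[2]-.0928
L,Rr=r((523,180),zf+.092),r((688,143),zf+.092);d=Rr-L
print("bar mid",(L+Rr)/2,"len",np.hypot(*d[:2]),"yaw",np.degrees(np.arctan2(d[1],d[0])))
# model prediction for key at (x,y) upright, in crop coordinates
q=lambda P:np.round((proj(*S,P)-[305,170])*5+[400,0]+2.5-2.5,0).tolist()
c=np.array([p[0],p[1],zf])
for nm,o in dict(foot=(0,0,0),headtop=(0,0,.037),barmid=(0,0,.092),e1=(-.034,-.0082,.092),e2=(.034,.0082,.092)).items(): print(nm,q(c+np.array(o)))
# head silhouette at foot: extremes for a 27.7 mm circle
a=np.radians(np.arange(0,360,5));P=proj(*S,c+np.c_[.0130*np.cos(a),.0130*np.sin(a),0*a]);P=(P-[305,170])*5+[400,0];print("foot ext",P.min(0),P.max(0))
P=proj(*S,c+np.c_[.0130*np.cos(a),.0130*np.sin(a),0*a+.037]);P=(P-[305,170])*5+[400,0];print("headtop ext",P.min(0),P.max(0))
print("nut top at hub est",q([.5554,-.1596,.085]),"hub",q([.5554,-.1596,.072]))
E
```

```text
[ 0.55461383 -0.15833816  0.22631722]
bar mid [ 0.55532964 -0.160842    0.23351722] len 0.06802333431893033 yaw 9.95200280355125
foot [[587.0, 323.0]]
headtop [[593.0, 260.0]]
barmid [[603.0, 157.0]]
e1 [[520.0, 180.0]]
e2 [[684.0, 135.0]]
foot ext [556.05673762 300.16468497] [618.73567593 346.04773084]
headtop ext [561.04856322 236.95278216] [625.84283383 282.66519899]
nut top at hub est [[581.0, 414.0]] hub [[579.0, 433.0]]
```

The side view shows the key held upright, foot at about (588,330) in the crop, which matches the model to within about 1 px. The nut at (582,417) agrees with the estimate from the hub circle. Descending to just above the nut, then slowly.

```bash
python3 -m handwheel '0.1 -0.1 -1 0 0 0 0; 0.1 -0.1 -2.5 0 0 0 0; 0.1 -0.1 -4 0 0 0 0; 0.1 -0.1 -5 0 0 0 0; 0.1 -0.1 -5.2 0 0 0 0; 0.1 -0.1 -5.2 0 0 0 0'
python3 -m handwheel '0 0 -0.2 0 0 0 0; 0 0 -0.4 0 0 0 0; 0 0 -0.6 0 0 0 0; 0 0 -0.6 0 0 0 0; 0 0 -0.6 0 0 0 0'
```

```text
time_s: 13.25
position: [0.5554, -0.1596, 0.1736]
tool_rot: [[0.972, 0.236, -0.001], [0.236, -0.972, 0.001], [-0.001, -0.001, -1.0]]
ft_force: [0.1, 0.1, -1.7]
grip_width: 0.0102
gripper_force: 69.0
time_s: 13.67
position: [0.5556, -0.1596, 0.1685]
tool_rot: [[0.972, 0.236, 0.0], [0.236, -0.972, -0.0], [0.0, 0.0, -1.0]]
ft_force: [0.8, -1.1, -1.6]
grip_width: 0.01
gripper_force: 69.0
```

```bash
python3 -m handwheel '0 0 -0.1 0 0 0 0; 0 0 -0.2 0 0 0 0; 0 0 -0.3 0 0 0 0; 0 0 -0.4 0 0 0 0; 0 0 -0.4 0 0 0 0; 0 0 -0.4 0 0 0 0'
```

```text
time_s: 14.17
position: [0.5557, -0.1595, 0.1642]
tool_rot: [[0.972, 0.236, 0.0], [0.236, -0.972, 0.0], [0.0, -0.0, -1.0]]
ft_force: [1.0, 1.8, -0.9]
grip_width: 0.0101
gripper_force: 69.1
```

```bash
python3 -m handwheel '0 0 -0.1 0 0 0 0; 0 0 -0.2 0 0 0 0; 0 0 -0.3 0 0 0 0; 0 0 -0.4 0 0 0 0; 0 0 -0.5 0 0 0 0; 0 0 -0.5 0 0 0 0'
python3 -m handwheel '0 0 -0.1 0 0 0 0; 0 0 -0.2 0 0 0 0; 0 0 -0.3 0 0 0 0; 0 0 -0.3 0 0 0 0'
```

```text
time_s: 14.67
position: [0.5556, -0.1596, 0.1591]
tool_rot: [[0.972, 0.236, 0.0], [0.236, -0.972, 0.0], [0.0, -0.0, -1.0]]
ft_force: [3.1, 2.5, -0.6]
grip_width: 0.0096
gripper_force: 69.2
time_s: 15.0
position: [0.5558, -0.1596, 0.1568]
tool_rot: [[0.972, 0.236, 0.001], [0.236, -0.972, -0.0], [0.001, 0.001, -1.0]]
ft_force: [1.1, 3.3, 5.1]
grip_width: 0.0097
gripper_force: 69.8
```

It went fully home with light contact. Now a play test, with small nudges and twists, to confirm the fit.

```bash
f(){ python3 -c "
from rig import status;s=status.observe();print([round(float(x),1) for x in s['ft_force']],[round(float(x),2) for x in s['wrist_torque']],[round(float(x),4) for x in s['position']])"; }; f
python3 -m handwheel '0 0.1 0 0 0 0 0; 0 0.2 0 0 0 0 0; 0 0.2 0 0 0 0 0' >/dev/null; f
python3 -m handwheel '0 -0.2 0 0 0 0 0; 0 -0.4 0 0 0 0 0; 0 -0.4 0 0 0 0 0' >/dev/null; f
python3 -m handwheel '0 0.1 0 0 0 0 0; 0 0.2 0 0 0 0 0; 0 0.2 0 0 0 0 0' >/dev/null; f
python3 -m handwheel '0 0 0 0 0 4 0; 0 0 0 0 0 8 0; 0 0 0 0 0 8 0' >/dev/null; f
python3 -m handwheel '0 0 0 0 0 -6 0; 0 0 0 0 0 -12 0; 0 0 0 0 0 -16 0; 0 0 0 0 0 -16 0' >/dev/null; f
python3 -m handwheel '0 0 0 0 0 5 0; 0 0 0 0 0 8 0; 0 0 0 0 0 8 0' >/dev/null; f
```

```text
[1.1, 3.3, 5.1] [0.77, -0.46, 0.04] [0.5558, -0.1596, 0.1568]
[1.9, -0.7, 5.0] [-0.23, -0.4, 0.06] [0.5558, -0.1583, 0.1568]
[1.7, 6.0, 7.9] [1.53, -0.46, -0.01] [0.5558, -0.1608, 0.1569]
[1.7, 2.3, 7.4] [0.57, -0.5, -0.07] [0.5558, -0.1593, 0.1568]
[2.2, 2.7, 6.3] [0.57, -0.52, 0.0] [0.5558, -0.1595, 0.1568]
[1.6, 4.0, 7.3] [0.76, -0.57, -0.11] [0.5558, -0.1593, 0.1568]
[2.3, 2.7, 7.5] [0.57, -0.49, 0.01] [0.5558, -0.1595, 0.1568]
```

```bash
f(){ python3 -c "
from rig import status;import numpy as np;s=status.observe();R=s['tool_rot'];print([round(float(x),1) for x in s['ft_force']],[round(float(x),2) for x in s['wrist_torque']],[round(float(x),4) for x in s['position']],round(float(np.degrees(np.arctan2(R[1][0],R[0][0]))),1))"; }
python3 -m handwheel '0 0 0.2 0 0 0 0; 0 0 0.3 0 0 0 0; 0 0 0.3 0 0 0 0' >/dev/null; f
python3 -m handwheel '0 0.15 0 0 0 0 0; 0 0.3 0 0 0 0 0; 0 0.3 0 0 0 0 0; 0 0.3 0 0 0 0 0' >/dev/null; f
python3 -m handwheel '0 -0.3 0 0 0 0 0; 0 -0.6 0 0 0 0 0; 0 -0.6 0 0 0 0 0; 0 -0.6 0 0 0 0 0' >/dev/null; f
python3 -m handwheel '0.15 0.3 0 0 0 0 0; 0.3 0.3 0 0 0 0 0; 0.3 0.3 0 0 0 0 0; 0.3 0.3 0 0 0 0 0' >/dev/null; f
python3 -m handwheel '-0.3 0 0 0 0 0 0; -0.6 0 0 0 0 0 0; -0.6 0 0 0 0 0 0; -0.6 0 0 0 0 0 0' >/dev/null; f
python3 -m handwheel '0.3 0 0 0 0 0 0; 0.3 0 0 0 0 6 0; 0.3 0 0 0 0 12 0; 0.3 0 0 0 0 18 0; 0.3 0 0 0 0 18 0' >/dev/null; f
python3 -m handwheel '0 0 0 0 0 -7 0; 0 0 0 0 0 -14 0; 0 0 0 0 0 -21 0; 0 0 0 0 0 -28 0; 0 0 0 0 0 -34 0; 0 0 0 0 0 -34 0' >/dev/null; f
python3 -m handwheel '0 0 0 0 0 7 0; 0 0 0 0 0 14 0; 0 0 0 0 0 16 0; 0 0 0 0 0 16 0' >/dev/null; f
```

```text
[3.1, 2.6, -1.5] [0.64, -0.69, 0.01] [0.5553, -0.1593, 0.1588] 13.6
[2.1, -2.2, -1.8] [-0.46, -0.59, 0.01] [0.5555, -0.157, 0.1592] 13.6
[2.5, 5.9, 0.5] [1.64, -0.64, 0.03] [0.5554, -0.1613, 0.1592] 13.6
[-1.8, 1.7, -1.2] [0.59, 0.5, 0.01] [0.5579, -0.1595, 0.1591] 13.6
[4.6, 2.3, -2.8] [0.64, -1.1, -0.01] [0.5531, -0.1597, 0.1594] 13.6
[0.5, 2.1, -1.1] [0.53, -0.03, -0.01] [0.5553, -0.1597, 0.1593] 31.8
[-0.1, 3.1, -1.3] [0.61, -0.01, -0.06] [0.5552, -0.1596, 0.1592] -2.8
[0.3, 2.0, -1.1] [0.39, -0.06, -0.01] [0.5554, -0.1598, 0.1593] 13.8
```

```bash
f(){ python3 -c "
from rig import status;import numpy as np;s=status.observe();R=s['tool_rot'];print([round(float(x),1) for x in s['ft_force']],[round(float(x),2) for x in s['wrist_torque']],[round(float(x),4) for x in s['position']],round(float(np.degrees(np.arctan2(R[1][0],R[0][0]))),1),round(float(s['q'][5])))"; }
python3 -m handwheel '0 0 0 0 0 7 0; 0 0 0 0 0 14 0; 0 0 0 0 0 20 0; 0 0 0 0 0 24 0; 0 0 0 0 0 24 0' >/dev/null; f
python3 -m handwheel '0 0 0 0 0 -7 0; 0 0 0 0 0 -14 0; 0 0 0 0 0 -21 0; 0 0 0 0 0 -28 0; 0 0 0 0 0 -35 0; 0 0 0 0 0 -42 0; 0 0 0 0 0 -48 0; 0 0 0 0 0 -48 0' >/dev/null; f
python3 -m handwheel '0 0 0 0 0 7 0; 0 0 0 0 0 14 0; 0 0 0 0 0 21 0; 0 0 0 0 0 24 0; 0 0 0 0 0 24 0' >/dev/null; f
```

```text
[1.0, 2.7, -0.2] [0.61, -0.02, -0.02] [0.5554, -0.1595, 0.1593] 37.7 25
[-0.1, 2.0, -0.4] [0.64, 0.06, -0.04] [0.5553, -0.1595, 0.1592] -10.7 73
[-0.0, 1.2, -2.2] [0.37, -0.03, 0.01] [0.5555, -0.1598, 0.1593] 13.8 48
```

The free twist of about 48° is more than I expected. I'll use the last picture to compare the two heads and check how the key sits now.

```bash
python3 - <<'E'
from h import *
T=cam("top");t=np.load("top.npy").astype(np.float32)
def ortho(c,im,z,ctr,half,res):
    n=int(2*half/res);x=ctr[0]+half-res*np.arange(n);y=ctr[1]+half-res*np.arange(n)
    X,Y=np.meshgrid(x,y,indexing="ij");p=proj(*c,np.c_[X.ravel(),Y.ravel(),np.full(X.size,z)]).reshape(n,n,2).astype(np.float32)
    return cv2.remap(im,p[...,0],p[...,1],cv2.INTER_CUBIC)
# rack centre from corners -> holes
A=np.hstack([ortho(T,t,.045,(.624,.245),.03,.00015),ortho(T,t,.045,(.614,.094),.03,.00015)])
A=cv2.resize(A,(400,200));A=np.clip(A,0,255).astype(np.uint8)[:,:,::-1]
a=[cam("side") for _ in range(4)];s=np.mean([x[0]["color"].astype(float) for x in a],0)[:,:,::-1];cv2.imwrite("pics/side5.png",s)
S=np.clip(cv2.resize(s[180:260,315:385],(700,800)[0:2] if 0 else (525,600),interpolation=cv2.INTER_CUBIC),0,255).astype(np.uint8)
B=cv2.resize(cv2.imread("pics/side3.png")[145:165,325:351],(260,200),interpolation=cv2.INTER_CUBIC);C=cv2.resize(cv2.imread("pics/side3.png")[185:205,327:353],(260,200),interpolation=cv2.INTER_CUBIC)
L=np.zeros((600,275,3),np.uint8);A2=cv2.resize(A,(274,137));L[:137,:274]=A2;L[150:350,:260]=B;L[380:580,:260]=C
cv2.imwrite("pics/c5.png",np.hstack([L,S]))
p=status.observe()["position"];print(p)
c=a[0];o=np.array([p[0],p[1],p[2]-.0848]);pr=lambda P:np.round((proj(*c,P)-[315,180])*7.5+[275,0]).tolist()
for d in(-11,14,38):
    e=.035*np.array([np.cos(np.radians(d)),np.sin(np.radians(d)),0]);b=o+[0,0,.092];print(d,pr(np.array([b-e,b+e])))
print(pr(np.array([o,o+[0,0,.037],o+[0,0,.085]])))
E
```

```text
[ 0.55551264 -0.15973884  0.15935802]
-11 [[362.0, 345.0], [621.0, 353.0]]
14 [[374.0, 385.0], [606.0, 314.0]]
38 [[407.0, 418.0], [572.0, 284.0]]
[[470.0, 570.0], [478.0, 485.0], [490.0, 367.0]][ WARN:0@8.404] global loadsave.cpp:1063 imwrite_ Unsupported depth image for selected encoder is fallbacked to CV_8U.
```

View pics/c5.png

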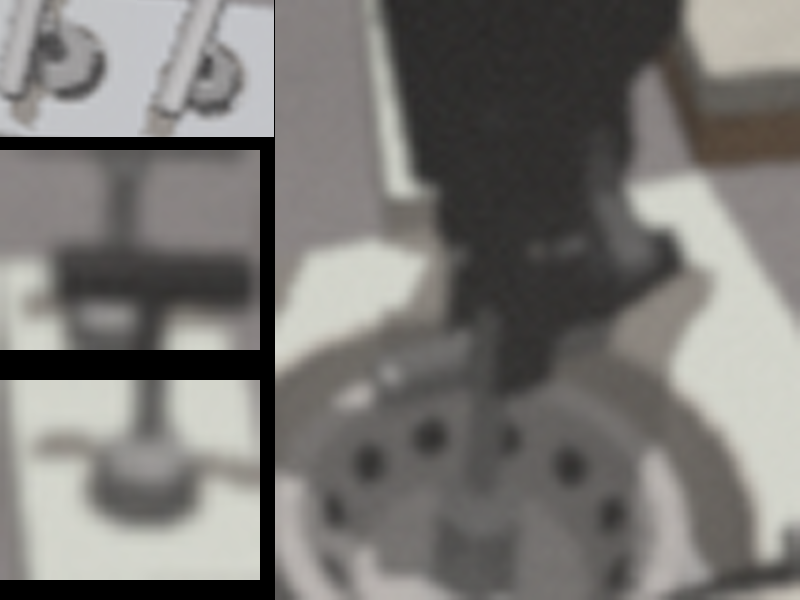

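The left head is clearly larger than the right one, so the key on the nut is the small one. A key that small going fully home means it fits. The forces balance near y = -0.158, so I'll shift there, seat the key and regrip it squarely.

```bash
f(){ python3 -c "
from rig import status;import numpy as np;s=status.observe();print([round(float(x),1) for x in s['ft_force']],[round(float(x),2) for x in s['wrist_torque']],[round(float(x),4) for x in s['position']],s['grip_width'],s['gripper_force'])"; }
python3 -m handwheel '0 0.1 0 0 0 0 0; 0 0.15 -0.1 0 0 0 0; 0 0.15 -0.2 0 0 0 0; 0 0.15 -0.3 0 0 0 0; 0 0.15 -0.3 0 0 0 0' >/dev/null; f
python3 -m handwheel '0 0 0 0 0 0 0.3; 0 0 0 0 0 0 0.3; 0 0 0 0 0 0 0.3; 0 0 0 0 0 0 0.3; 0 0 0 0 0 0 0.3' >/dev/null; f
python3 -m handwheel '0 0 -0.1 0 0 0 0.3; 0 0 -0.1 0 0 0 0; 0 0 -0.1 0 0 0 0; 0 0 -0.1 0 0 0 0; 0 0 -0.1 0 0 0 0; 0 0 -0.1 0 0 0 0; 0 0 -0.1 0 0 0 0' 70 >/dev/null; f
```

```text
[-0.0, 1.2, 3.6] [0.09, 0.16, 0.04] [0.5557, -0.1583, 0.1569] 0.00988402588091587 69.54744815826416
[0.3, 0.9, -0.7] [0.02, -0.04, 0.0] [0.5555, -0.1582, 0.1562] 0.02529084192986745 0.0
[0.8, -0.2, 1.8] [-0.03, -0.02, 0.05] [0.5555, -0.1582, 0.1554] 0.010048397967522408 70.44878840446472
```

```bash
python3 -m handwheel '0 0 -0.05 0 0 0 0; 0 0 -0.1 0 0 0 0; 0 0 -0.1 0 0 0 0; 0 0 -0.1 0 0 0 0; 0 0 -0.1 0 0 0 0'
python3 - <<'E'
from h import *
print(status.observe()["wrist_torque"])
# lid still on mat? knob centroid in side picture vs TCP at release
g,K,D=cam("side");t=cv2.imread("pics/top3.png",0)
u,v=np.meshgrid(range(255,308),range(212,264));m=t[212:264,255:308]>95;print("lid disc centre",ray(g:=cam("top")[0],*cam("top")[1:],[(u[m].mean(),v[m].mean())],[.012]),m.sum())
E
```

```text
time_s: 23.0
position: [0.5558, -0.1583, 0.1553]
tool_rot: [[0.972, 0.236, 0.001], [0.236, -0.972, -0.001], [0.001, 0.001, -1.0]]
ft_force: [-0.6, -0.3, 7.6]
grip_width: 0.01
gripper_force: 71.4
[ 9.04709566e-02  3.51909844e-01 -2.55002439e-04]
lid disc centre [[0.43091528 0.164291   0.012     ]] 1511
```

```bash
python3 -c "
from rig import env;print(env.close_job())"
```

```text
the job is handed in; nothing more can be done
None
```

The job is handed in, but it returned no verdict: the lid lies about 2 mm from the mat's centre, and the small key is fully home on rotor_a's nut, held at about 70 N. The large key was not touched. I picked the small key by its narrower head, but the twist test did not confirm a tight fit, as it turned about 48° with almost no resistance.

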